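# Close the bottle gardens and put them under the grow light

### The arm

A 6-joint arm with a two-finger parallel gripper is mounted at the origin on the work surface. World frame = base frame: x ahead of the robot, y to its left, z up, the work surface at z = 0. Lengths are in mm, angles in rad, forces in N, time in s.
With the tool pointing down it reaches from about 300 to 775 mm from the base axis. Payload 14.6 kg.
Tool frame: the origin (TCP) lies on the centre line of the jaws, within the pads' length; the fingertips stand 19 mm ahead of it and the grasp point (between the pads) is the TCP (bot.tip_reach is the distance from the TCP to the fingertips, in mm); y points along the fingers, x is the direction in which the jaws open and shut, and the axes are right-handed (so a half turn about y gives the same grasp; the last joint's range is limited). The gripper opens to 85 mm and grips with 20 to 120 N. Pads are 22 mm wide; open, the fingers measure 114 mm over their backs; the gripper's body (76 mm by 85 mm) begins 54 mm behind the grasp point. The pads swing forward as they close: fully open they stand 13 mm farther back than shut.
Start: joints at [-1.225, 0.3, 1.521, -0, 1.321, -0.067], TCP at [220.639, -503.794, 250.281] pointing down, gripper open.
Joint ranges: [-3.03, 3.03], [-0.79, 2.21], [0.23, 2.52], [-1.04, 4.18], [0, 3.07], [-2.55, 2.55]. Speed limits (rad/s): [2.22, 2.22, 2.57, 3.14, 3.14, 3.14].

### API

Orientations are given as a unit quaternion [w, x, y, z].
In Python, from rig import bot gives the robot as it stands. Calls block until the motion is done:
- bot.move_to(position, orientation): joint-space move of the TCP to a pose.
- bot.servo_line(position, attitude=None, speed=150, until_force=None): straight line of the TCP; attitude=None keeps the orientation; speed is the mean speed in mm/s. With until_force (N) it stops when the force on the tool has changed by that much, and returns True; else False.
- bot.move_joints(angles): joint-space move.
- bot.move_gripper(opening, grip_force=None): finger opening in mm; grip_force is the grip in N (None keeps the last); returns when the fingers have stopped.
- bot.dwell(seconds).
- bot.ik(position, orientation): joint angles nearest the present ones, or None.
- bot.read_state(): the state.
- bot.read_camera(name): name is "scene" or "top" or "wrist"; returns a dict with "image" (400x640x3 uint8, blue, green, red), "depth" (400x640 float32, mm along the optical axis (not along the pixel's ray), 0 where there is no reading), "fovy" (degrees; the focal length in pixels is half the picture's height over the tangent of half this angle, whatever the lens; pixels are square), "cx", "cy" (the principal point, pixels), "eye" and "attitude" of the camera in the world; the wrist camera has in their place "mount" (4x4, takes a point from camera to tool coordinates, whose origin is the TCP and whose axes are the tool frame's). Camera axes: x right, y down, z forward; pixel columns grow to the right and rows downward; lengths in mm; the calibration is good to about 2 mm. A picture is of the moment at which its call begins: read the wrist's pose just before it.
A pose or a line that the arm cannot do raises bot.MotionError and nothing moves.
- bot.finish_job(): hands the job in, once; it reports no verdict.
The state is a dict: "clock": time; "joint_positions": joint angles; "qvel": joint speeds; "effort": joint torques, N m; "ee_pos": TCP position; "tool_rot": TCP orientation; "ft_force": force on the tool from outside, world axes, zero at the start; "moment": the same for the moment, N m; "grip_width": finger opening in mm.
Only numpy, scipy, OpenCV 4.12 (cv2) and the standard library are available. Lean on these libraries where they do the work, as an engineer would, in place of code of your own. Each camera call takes 0.05 s, during which the arm holds its last target. There are 200 camera calls.

### The job

Put the empty terracotta pot from the glass shelf flat in its saucer, stand every glass bottle upright and entirely on a cork mat of its own, and close each bottle with a stopper from the rack, fully home so that its cap rests on the rim. Only when all of that is done, turn the grow light's timer knob so that its pointer stands on the long mark. Do not disturb the potted herb or the white plant food bottle.

Things in the scene. Friction and masses are not known exactly. Their poses are not given: they have to be found in the camera images.
- bottle1: clear glass bottle garden (soil and moss inside), 105 mm tall, loose, 300 g: round body 68 mm across up to 48 mm height, shoulder, then a straight round neck 40 mm across from 72 to 105 mm height, bore 30 mm across. Origin: centre of its underside, z up through the neck. May be absent (None).
- bottle2: clear glass bottle garden (soil and moss inside), 105 mm tall, loose, 300 g: round body 68 mm across up to 48 mm height, shoulder, then a straight round neck 40 mm across from 72 to 105 mm height, bore 30 mm across. Origin: centre of its underside, z up through the neck. May be absent (None).
- bottle3: clear glass bottle garden (soil and moss inside), 105 mm tall, loose, 300 g: round body 68 mm across up to 48 mm height, shoulder, then a straight round neck 40 mm across from 72 to 105 mm height, bore 30 mm across. Origin: centre of its underside, z up through the neck. May be absent (None).
- stopper1: tapered stopper, 58 mm tall, loose, 40 g: cork plug 28 mm long, 18 mm across at the foot, 26 mm under the cap; wooden cap disc 36 mm across at 28 to 34 mm height; round wooden knob 20 mm across at 34 to 58 mm. Origin: centre of the plug's foot, z up. Starts upright in the rack, cap on the rack's top. Home in a bottle, its origin is 77 mm above the bottle's.
- stopper2: tapered stopper, 58 mm tall, loose, 40 g: cork plug 28 mm long, 18 mm across at the foot, 26 mm under the cap; wooden cap disc 36 mm across at 28 to 34 mm height; round wooden knob 20 mm across at 34 to 58 mm. Origin: centre of the plug's foot, z up. Starts upright in the rack, cap on the rack's top. Home in a bottle, its origin is 77 mm above the bottle's.
- stopper3: tapered stopper, 58 mm tall, loose, 40 g: cork plug 28 mm long, 18 mm across at the foot, 26 mm under the cap; wooden cap disc 36 mm across at 28 to 34 mm height; round wooden knob 20 mm across at 34 to 58 mm. Origin: centre of the plug's foot, z up. Starts upright in the rack, cap on the rack's top. Home in a bottle, its origin is 77 mm above the bottle's.
- mat1 (a point): centre of a flat round cork mat, 90 mm across, on the glass shelf, at the level a bottle stands on. The three mats lie in a row 115 mm apart along the shelf's y.
- mat2 (a point): centre of a flat round cork mat, 90 mm across, on the glass shelf, at the level a bottle stands on. The three mats lie in a row 115 mm apart along the shelf's y.
- mat3 (a point): centre of a flat round cork mat, 90 mm across, on the glass shelf, at the level a bottle stands on. The three mats lie in a row 115 mm apart along the shelf's y.
- shelf: fixed plate of glass lying on the counter, 180 (x) by 380 (y) mm, 6 mm thick, with three cork mats. Origin: centre of its underside.
- rack: fixed wooden stopper rack, 60 (x) by 180 (y) by 32 mm high, three holes 29 mm across in a row 60 mm apart along its y, where the stoppers wait. Origin: centre of its underside.
- pot: small empty terracotta pot, open at the top, loose, 90 g, 56 mm tall: 40 mm across at the foot, rim band 58 mm across from 39 to 56 mm height, wall 4 mm. Origin: centre of its underside, z up.
- saucer: fixed terracotta saucer on the counter, 92 mm across, rim 10 mm high, flat inner floor about 74 mm across and 4 mm above the counter. Origin: centre of its underside.
- timer (a joint): angle of the grow light timer's knob, rad; 0 when its black pointer line is at the first short tick (the timer box's -x side), grows clockwise seen from above, up to 4.7. Short ticks every 30 degrees; the one long thick mark is at 2.094 rad (120 degrees).
- timer_grip (a point): on the knob's axis, 51 mm above the counter, at the height to grip. Upright bar grip 42 mm long, 14 mm thick, 31 to 63 mm above the counter, on a disc 44 mm across; pointer line on top at one end of the bar. Turns with the knob: the bar lies along the point's x, the pointer points to its -x. The white box below is 110 by 110 by 24 mm.
- herb_pot: terracotta pot with a herb, 80 mm across, pot 70 mm tall, not to be moved. Origin: centre of its underside.
- plant_food: white plastic bottle, 52 mm across, 110 mm tall, not to be moved. Origin: centre of its underside.
There are look-alikes about, which are no part of the job. What is shaped like the stopper3 but red or turquoise is not meant.

How it is judged:
By the outcome, as a careful person would: the job done as asked, in the order asked, and still so for the second after the job is handed in, with the robot touching nothing.
Of bottle1, bottle2, bottle3 only 2 to 3 are there at a start; the rules pass over those that are not, and their reading is None.
At some moment in a run one of bottle1, bottle2, bottle3 may be knocked a few centimetres aside while the robot is not near it.
It also fails if it takes over 210 s, if anything falls off the work surface, if the arm or the gripper's body presses on something with over 40 N, if the wrist force passes 120 N, or if a joint passes its speed limit or range.

## Working session

There is one attempt and no reset: what is moved stays moved. The work goes in short steps, each a Python script; the robot and the scene stay as the last script left them, time stands still between calls to the robot, and variables do not carry over. Pictures are saved under pics/ and viewed, on a budget of 14 in all, crops included, one or two more only if the job needs it, and the job is handed in when it is done.

```bash
ls; mkdir -p pics; python3 - <<'E'
from rig import bot
import cv2,numpy as np,pickle
for n in("top","scene"):
    c=bot.read_camera(n); cv2.imwrite(f"pics/{n}0.png",c["image"]); pickle.dump(c,open(f"{n}0.pkl","wb"))
    print(n,c["fovy"],c["cx"],c["cy"],c["eye"],c["attitude"])
s=bot.read_state();print(s["clock"],s["ee_pos"],s["tool_rot"],s["ft_force"],s["grip_width"])
E
```

```text
pics
top 44.41309131571728 324.47681053751705 200.8384666796348 [ 365.63114477  -15.7847684  1417.86948425] [ 0.03611601 -0.69895002  0.71320985 -0.03868081]
scene 52.49943674239524 318.9091884685307 198.94582297105677 [1173.09349363 -515.57468524  724.21683697] [-0.39073863  0.80074047  0.40764674 -0.19990536]
0.1 [ 220.56606375 -503.6287807   249.77424229] [ 0.59207094 -0.59163597  0.38721605 -0.38662981] [-0.00988174 -0.43653148 -0.55361833] 85.47036172318586
```

View pics/top0.png

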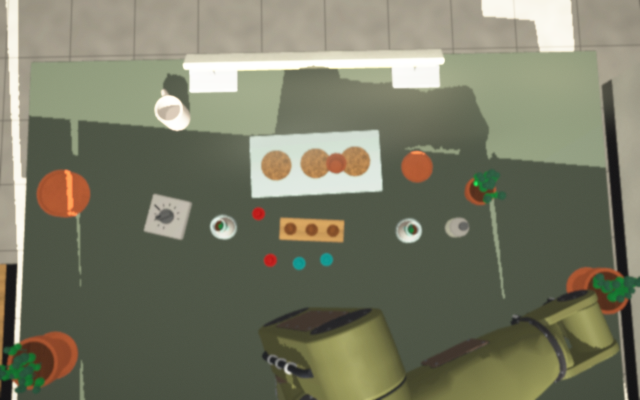

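View pics/scene0.png

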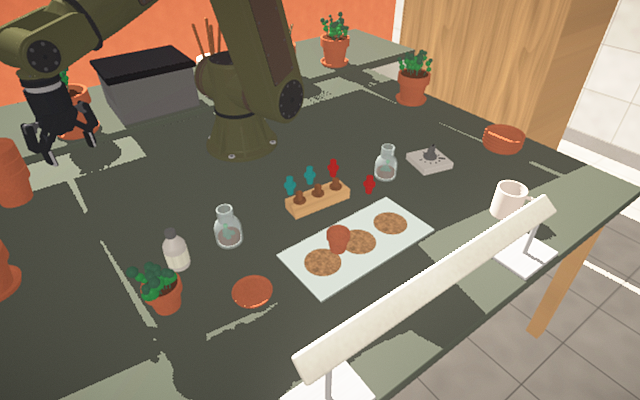

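```bash
cat > h.py <<'E'
from rig import bot
import cv2,numpy as np,pickle
from scipy.spatial.transform import Rotation as R
def q2R(q): return R.from_quat(np.roll(q,-1)).as_matrix()
def campose(c,s=None):
    if "eye" in c: return q2R(c["attitude"]),np.array(c["eye"])
    T=np.array(c["mount"]); Rt=q2R(s["tool_rot"]); return Rt@T[:3,:3],Rt@T[:3,3]+s["ee_pos"]
def ray(c,uv,s=None):
    f=200/np.tan(np.radians(c["fovy"]/2)); Rc,e=campose(c,s)
    return Rc@np.array([(uv[0]-c["cx"])/f,(uv[1]-c["cy"])/f,1.]),e
def onz(c,uv,z,s=None):
    d,e=ray(c,uv,s); return (e+d*(z-e[2])/d[2])
def proj(c,P,s=None):
    f=200/np.tan(np.radians(c["fovy"]/2)); Rc,e=campose(c,s); p=(np.atleast_2d(P)-e)@Rc
    return np.c_[p[:,0]/p[:,2]*f+c["cx"],p[:,1]/p[:,2]*f+c["cy"]]
def cloud(c,s=None):
    f=200/np.tan(np.radians(c["fovy"]/2)); Rc,e=campose(c,s); D=c["depth"]
    v,u=np.mgrid[:D.shape[0],:D.shape[1]]
    return np.dstack([(u-c["cx"])/f*D,(v-c["cy"])/f*D,D])@Rc.T+e
def down(th):
    "tool down; jaw axis x at world angle th"
    th=np.arctan2(np.sin(th),np.cos(th)); x=np.array([np.cos(th),np.sin(th),0]); y=np.array([0,0,-1.]); 
    q=R.from_matrix(np.c_[x,y,np.cross(x,y)]).as_quat(); return np.roll(q,1)
def shot(name):
    s=bot.read_state(); c=bot.read_camera(name); return c,s
E
python3 - <<'E'
from h import *
c=pickle.load(open("top0.pkl","rb")); W=cloud(c)
for n,uv,z in [("mugL",(223,227),105),("botR",(409,230),105),("rack1",(291,229),32),("rack2",(312,230),32),("rack3",(333,231),32),("matL",(276,165),8),("matM",(316,163),8),("matR",(355,161),8),("pot",(336,163),56),("saucer",(417,166),10),("timer",(166,216),63),("herb",(482,190),70),("food",(457,227),110),("sh1",(250,137),6),("sh2",(380,130),6),("sh3",(382,191),6),("sh4",(251,198),6)]:
    print(n,onz(c,uv,z).round(0),W[uv[1],uv[0]].round(0))
im=c["image"]; a=cv2.resize(im[120:290,135:335],None,fx=3,fy=3,interpolation=cv2.INTER_CUBIC)
b=cv2.resize(im[120:290,310:510],None,fx=3,fy=3,interpolation=cv2.INTER_CUBIC)
cv2.imwrite("pics/topcrop.png",np.hstack([cv2.resize(im[130:200,240:440],(800,280),interpolation=cv2.INTER_CUBIC)]))
m=pickle.load(open("scene0.pkl","rb"))["image"]
t=cv2.resize(im[180:275,140:350],(800,362),interpolation=cv2.INTER_CUBIC)
cv2.imwrite("pics/c1.png",np.vstack([cv2.resize(im[125:200,240:440],(800,300),interpolation=cv2.INTER_CUBIC),cv2.resize(im[185:260,180:380],(800,300),interpolation=cv2.INTER_CUBIC)]))
cv2.imwrite("pics/c2.png",cv2.resize(m[130:330,190:460],(800,592),interpolation=cv2.INTER_CUBIC))
E
```

```text
mugL [440. 251. 105.] [440. 250. 111.]
botR [ 422. -247.  105.] [ 424. -255.   57.]
rack1 [435.  74.  32.] [433.  72.  68.]
rack2 [431.  15.  32.] [429.  14.  65.]
rack3 [427. -45.  32.] [425. -44.  64.]
matL [623. 117.   8.] [623. 117.   7.]
matM [627.   0.   8.] [626.   0.  10.]
matR [ 630. -114.    8.] [ 631. -114.    6.]
pot [617. -57.  56.] [625. -58.  14.]
saucer [ 612. -294.   10.] [ 612. -294.    8.]
timer [476. 418.  63.] [476. 418.  60.]
herb [ 530. -460.   70.] [ 527. -451.   96.]
food [ 427. -374.  110.] [ 428. -380.   88.]
sh1 [708. 192.   6.] [708. 192.   7.]
sh2 [ 722. -190.    6.] [ 725. -191.   -5.]
sh3 [ 541. -190.    6.] [ 542. -191.   -3.]
sh4 [528. 190.   6.] [530. 192.  -7.]
```

View pics/c2.png

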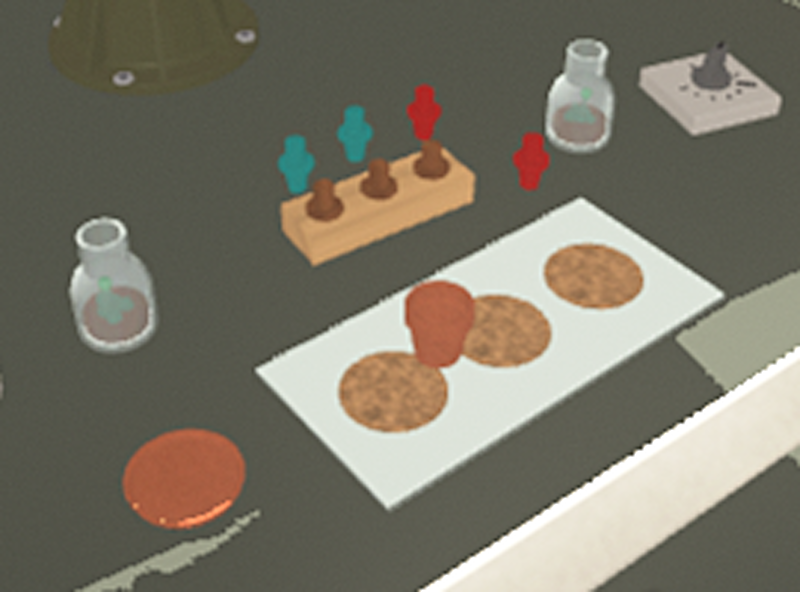

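View pics/c1.png

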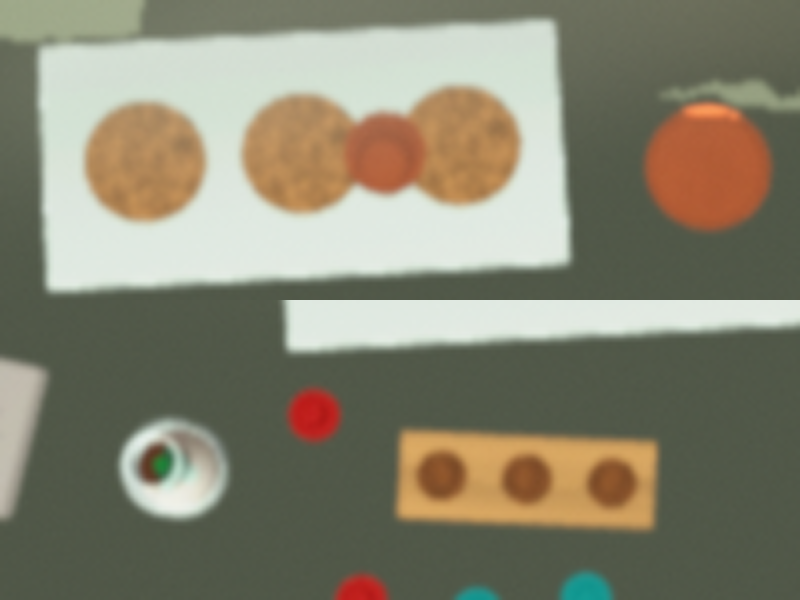

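```bash
python3 - <<'E'
from h import *
np.set_printoptions(precision=2,suppress=True)
for n,p in [("pot",(617,-57,52)),("saucer",(612,-294,60)),("potup",(617,-57,250)),("matL",(623,117,240)),("botL",(440,251,220)),("timer",(476,418,200)),("botR",(422,-247,240)),("rack",(430,15,200))]:
    for th in np.radians([0,60,90,120,180,-90]):
        q=bot.ik(p,down(th)); print(n,round(np.degrees(th)),None if q is None else np.array(q))
c=pickle.load(open("top0.pkl","rb"));W=cloud(c); m=W[55:95,180:450].reshape(-1,3); print(np.percentile(m,[0,10,50,90,100],axis=0))
q=bot.ik((617,-57,290),down(0)); 
bot.move_joints(q); c,s=shot("wrist"); pickle.dump((c,s),open("w1.pkl","wb"));cv2.imwrite("pics/w1.png",c["image"])
print(np.array(c["mount"]),c["fovy"],c["cx"],c["cy"],s["ee_pos"],s["clock"])
E
```

```text
pot 0 [-0.15  0.67  1.47 -0.    1.   -0.15]
pot 60 [-0.15  0.67  1.47  0.    1.   -1.2 ]
pot 90 [-0.15  0.67  1.47 -0.    1.   -1.72]
pot 120 [-0.15  0.67  1.47 -0.    1.   -2.25]
pot 180 None
pot -90 [-0.15  0.67  1.47 -0.    1.    1.42]
saucer 0 [-0.5   0.78  1.26 -0.    1.1  -0.5 ]
saucer 60 [-0.5   0.78  1.26  0.    1.1  -1.55]
saucer 90 [-0.5   0.78  1.26 -0.    1.1  -2.07]
saucer 120 None
saucer 180 None
saucer -90 [-0.5   0.78  1.26 -0.    1.1   1.07]
potup 0 [-0.15  0.46  1.31 -0.    1.38 -0.15]
potup 60 [-0.15  0.46  1.31  0.    1.38 -1.2 ]
potup 90 [-0.15  0.46  1.31 -0.    1.38 -1.72]
potup 120 [-0.15  0.46  1.31 -0.    1.38 -2.25]
potup 180 None
potup -90 [-0.15  0.46  1.31 -0.    1.38  1.42]
matL 0 [ 0.13  0.5   1.27 -0.    1.37  0.13]
matL 60 [ 0.13  0.5   1.27  0.    1.37 -0.92]
matL 90 [ 0.13  0.5   1.27 -0.    1.37 -1.44]
matL 120 [ 0.13  0.5   1.27 -0.    1.37 -1.97]
matL 180 None
matL -90 [ 0.13  0.5   1.27 -0.    1.37  1.7 ]
botL 0 [ 0.45  0.23  1.68 -0.    1.23  0.45]
botL 60 [ 0.45  0.23  1.68  0.    1.23 -0.6 ]
botL 90 [ 0.45  0.23  1.68 -0.    1.23 -1.12]
botL
[... 539 characters left out ...]
botR 180 [-0.6   0.17  1.7  -0.    1.27  2.54]
botR -90 [-0.6   0.17  1.7  -0.    1.27  0.97]
rack 0 [-0.05  0.08  1.9  -0.    1.16 -0.05]
rack 60 [-0.05  0.08  1.9   0.    1.16 -1.1 ]
rack 90 [-0.05  0.08  1.9  -0.    1.16 -1.62]
rack 120 [-0.05  0.08  1.9  -0.    1.16 -2.14]
rack 180 None
rack -90 [-0.05  0.08  1.9  -0.    1.16  1.52]
[[ 365.63 -406.07 -759.28]
 [ 846.53 -313.08   -0.72]
 [ 875.99   -2.07    7.82]
 [ 906.55  305.55  153.11]
 [1284.8   623.56 1417.87]]
[[   1.     -0.      0.      0.22]
 [  -0.     -0.26    0.97 -124.23]
 [  -0.     -0.97   -0.26   65.49]
 [   0.      0.      0.      1.  ]] 58.146106583600535 318.1928727373968 199.1475164995194 [616.85 -57.92 289.96] 2.2417
```

View pics/w1.png

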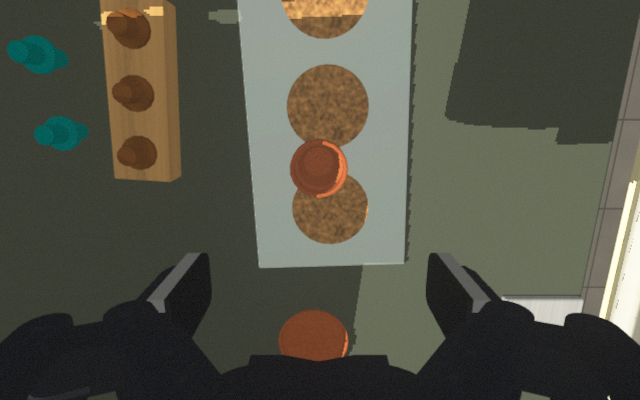

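```bash
python3 - <<'E'
from h import *
c,s=pickle.load(open("w1.pkl","rb")); W=cloud(c,s)
for n,uv,z in [("pot",(319,167),62),("matM",(327,105),8),("matR",(330,207),8),("sauc",(314,341),10),("k1",(112,23),62),("k2",(120,91),62),("k3",(127,153),62)]:
    print(n,onz(c,uv,z,s).round(1),W[uv[1],uv[0]].round(1))
# pot rim by depth
m=(abs(W[...,2]-62)<5)&(np.hypot(W[...,0]-617,W[...,1]+57)<50); p=W[m]; print(len(p),(p.max(0)+p.min(0))/2,p.max(0)-p.min(0))
for uv in [(250,100),(327,90),(330,225),(400,150)]: print(W[uv[1],uv[0]].round(1))
E
```

```text
pot [618.2 -53.5  62. ] [618.4 -62.4  11. ]
matM [627.2   5.6   8. ] [627.2   5.6   8.4]
matR [ 631.2 -110.5    8. ] [ 631.3 -110.9    6.5]
sauc [ 611.5 -291.1   10. ] [ 611.4 -295.3    4.3]
k1 [433.   77.3  62. ] [433.7  77.   63.4]
k2 [431.8  19.   62. ] [432.4  18.9  63.2]
k3 [430.2 -39.2  62. ] [430.2 -39.2  61.9]
741 [617.70752051 -55.76138515  61.03590239] [56.78186512 57.19409894  7.87821654]
[543.2  11.    7.1]
[627.1  21.2   8.4]
[ 631.4 -133.4    6.3]
[709.8 -43.8   7.7]
```

```bash
python3 - <<'E'
from h import *
S=bot.read_state
bot.move_to((618,-55,120),down(0)); bot.servo_line((618,-55,54),speed=120)
bot.move_gripper(50,25); print(S()["grip_width"],S()["ee_pos"])
bot.servo_line((618,-55,130)); print(S()["grip_width"],S()["ft_force"])
bot.move_to((612,-293,130),down(0)); bot.servo_line((612,-293,62)); print(bot.servo_line((612,-293,46),speed=25,until_force=4),S()["ee_pos"],S()["ft_force"])
bot.move_gripper(85); bot.servo_line((612,-293,150))
q=bot.ik((612,-293,290),down(0)); bot.move_joints(bot.ik((422,-290,300),down(0)))
c,s=shot("wrist"); pickle.dump((c,s),open("w2.pkl","wb"));cv2.imwrite("pics/w2.png",c["image"]);print(s["clock"])
E
```

```text
55.25292325102724 [618.40920925 -55.07937807  55.19737094]
55.50418963600423 [ 0.23267051 -0.65029811 -1.22792401]
True [ 611.99416185 -293.2571313    53.0736867 ] [-2.68933385  0.31050298  5.07555125]
8.925
```

View pics/w2.png

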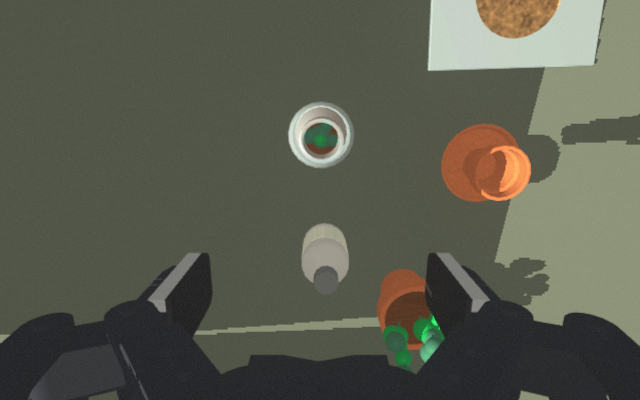

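```bash
python3 - <<'E'
from h import *
c,s=pickle.load(open("w2.pkl","rb")); W=cloud(c,s)
for n,uv,z in [("neck",(321,137),105),("body",(320,134),24),("potrim",(503,173),60),("saucer",(481,163),10),("foodcap",(326,279),110)]:
    print(n,onz(c,uv,z,s).round(1),W[uv[1],uv[0]].round(1))
m=(W[...,2]>50)&(W[...,2]<75)&(np.hypot(W[...,0]-612,W[...,1]+293)<60); p=W[m]; print(len(p),(p.max(0)+p.min(0))/2,p.max(0)-p.min(0),np.c_[p[:,:2],np.ones(len(p))].shape)
A=np.c_[p[:,:2]-p[:,:2].mean(0),np.ones(len(p))];print(np.linalg.lstsq(A,p[:,2],rcond=None)[0])
# predicted ring overlay for bottle
t=np.linspace(0,2*np.pi,60)
for ctr in [(422,-247)]:
  for r,z in[(20,105),(34,24)]:
    print(proj(c,[[*ctr,z]],s))
E
```

```text
neck [ 425.3 -253.   105. ] [ 425.7 -257.1   58.8]
body [ 424.8 -256.9   24. ] [ 424.8 -256.1   34.6]
potrim [ 612.3 -293.6   60. ] [ 629.2 -299.7   27.6]
saucer [ 611.4 -291.3   10. ] [ 588.2 -283.1   60.7]
foodcap [ 430.2 -387.   110. ] [ 430.2 -387.1  109.9]
1133 [ 611.87417072 -293.78944439   56.4744275 ] [58.71853733 57.06910701 12.91012463] (1133, 3)
[-4.20870180e-03  1.73128098e-04  5.80849755e+01]
[[317.21538898 130.08996388]]
[[317.40032781 124.77667228]]
```

```bash
cat >> h.py <<'E'
S=bot.read_state
def fmt(a): return np.round(a,1)
def carry_bottle(p,mat):
    x,y=p; bot.move_gripper(85)
    bot.move_to((x,y,170),down(0)); print("hit",bot.servo_line((x,y,93),speed=100,until_force=8),fmt(S()["ee_pos"]))
    bot.move_gripper(30,40); print("grip",fmt(S()["grip_width"]))
    bot.servo_line((x,y,190)); print("held",fmt(S()["grip_width"]),fmt(S()["ft_force"]))
    bot.move_to((*mat,190),down(0)); bot.servo_line((*mat,112))
    print("down",bot.servo_line((*mat,94),speed=25,until_force=5),fmt(S()["ee_pos"]),fmt(S()["ft_force"]))
    bot.move_gripper(80); bot.servo_line((*mat,190)); print(S()["clock"])
E
python3 - <<'E'
from h import *
carry_bottle((425,-254),(631,-112))
bot.move_joints(bot.ik((440,210,300),down(0)))
c,s=shot("wrist"); pickle.dump((c,s),open("w3.pkl","wb"));cv2.imwrite("pics/w3.png",c["image"]);print(s["clock"])
E
```

```text
hit False [ 425.3 -254.3   93.7]
grip 39.1
held 39.3 [-0.7  0.6 -3.3]
down True [ 631.  -111.9   99.5] [-2.2 -0.3  7.2]
15.425
16.875
```

View pics/w3.png

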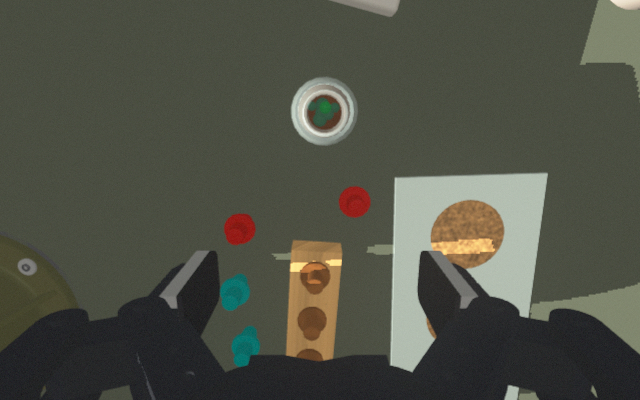

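```bash
python3 - <<'E'
from h import *
c,s=pickle.load(open("w3.pkl","rb"))
p=onz(c,(323,111),105,s);b=onz(c,(324,111),24,s);m=onz(c,(467,234),8,s);print(p,b,m)
m=np.array([623,118]) if np.hypot(*(m[:2]-(623,118)))>8 else m[:2]
carry_bottle(tuple((p[:2]+b[:2])/2),tuple(m))
bot.move_joints(bot.ik((530,-20,320),down(0)))
c,s=shot("wrist"); pickle.dump((c,s),open("w4.pkl","wb"));cv2.imwrite("pics/w4.png",c["image"]);print(s["clock"])
E
```

```text
[445.14158945 268.33384    105.        ] [447.31551524 266.64110081  24.        ] [623.62373391 119.23631013   8.        ]
hit False [446.6 267.6  93.7]
grip 39.6
held 39.6 [ 0.3 -0.4 -3.2]
down True [623.7 119.2  99.6] [-0.7 -0.6  6.2]
23.3333
24.1917
```

View pics/w4.png

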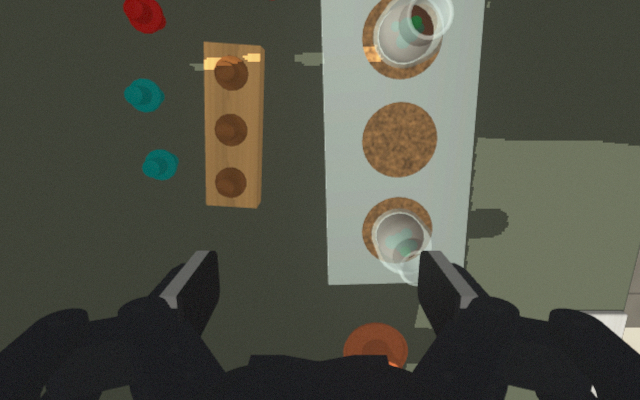

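```bash
python3 - <<'E'
from h import *
c,s=pickle.load(open("w4.pkl","rb")); W=cloud(c,s)
for k in [(433,76),(431,17),(429,-42)]:
    m=(W[...,2]>56)&(W[...,2]<68)&(np.hypot(W[...,0]-k[0],W[...,1]-k[1])<20); p=W[m]; print(len(p),p.mean(0),p.max(0)-p.min(0))
out=[]
for i,(x,y) in enumerate([(624,119),(631,-112)]):
    bot.move_to((x,y-45,290),down(0)); bot.dwell(.2); c,s=shot("wrist"); pickle.dump((c,s),open(f"b{i}.pkl","wb"))
    u,v=proj(c,[[x,y,80]],s)[0].astype(int); u0,v0=max(u-60,0),max(v-75,0); print(u0,v0,s["ee_pos"])
    out.append(cv2.resize(c["image"][v0:v0+150,u0:u0+130],(390,450),interpolation=cv2.INTER_CUBIC))
cv2.imwrite("pics/b.png",np.hstack(out)); print(s["clock"])
E
```

```text
336 [437.85691819  76.93909632  62.20122071] [18.79449806 19.07738904  8.87627024]
297 [433.95456597  17.42335398  62.09784075] [19.19849732 19.63156365  8.31554055]
270 [429.8576255  -41.66034577  61.93851958] [19.13057722 19.67136675  8.2563251 ]
257 50 [623.83112642  73.43397597 290.52694616]
257 53 [ 631.28029702 -155.53631365  290.12172414]
26.2167
```

View pics/b.png

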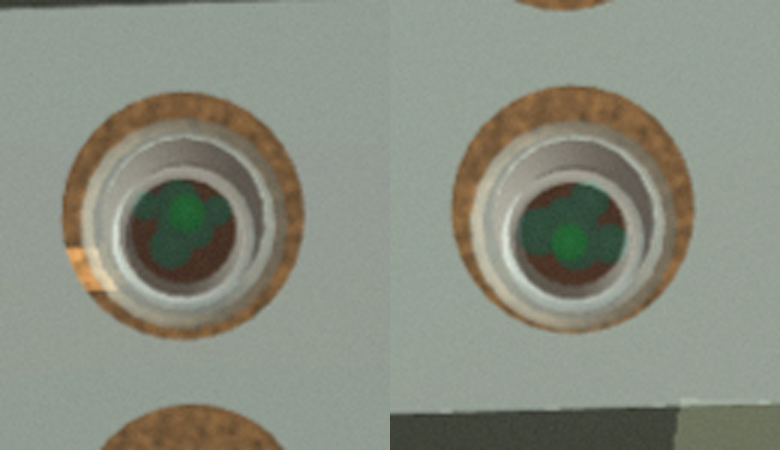

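```bash
python3 - <<'E'
from h import *
t=np.linspace(0,2*np.pi,72)
for i,(rim,mat) in enumerate([((318.3,129),((63+304)/6+257,(93+340)/6+50)),((317.8,133),((62+303)/6+257,(86+333)/6+53))]):
    c,s=pickle.load(open(f"b{i}.pkl","rb")); r=onz(c,rim,112,s); m=onz(c,mat,7,s); print(r,m,(r-m)[:2])
    u=[257,257][i];v=[50,53][i]
    for rad,z in[(20,112),(34,7),(34,55)]:
        q=(proj(c,np.c_[r[0]+rad*np.cos(t),r[1]+rad*np.sin(t),0*t+z],s)-(u,v))*3+(390*i,0); print(rad,z,q.min(0).round(),q.max(0).round())
E
```

```text
[624.62939211 118.23971682 112.        ] [624.70586119 118.52955967   7.        ] [-0.07646908 -0.28984285]
20 112 [111. 162.] [256. 309.]
34 7 [ 91. 121.] [275. 309.]
34 55 [ 80. 116.] [287. 328.]
[ 631.45189839 -113.96893368  112.        ] [ 631.51226689 -111.14924798    7.        ] [-0.0603685 -2.8196857]
20 112 [500. 165.] [645. 312.]
34 7 [481. 122.] [664. 309.]
34 55 [468. 118.] [676. 329.]
```

```bash
cat >> h.py <<'E'
def stopper(k,b):
    bot.move_gripper(45); bot.move_to((*k,130),down(0)); print("hit",bot.servo_line((*k,61),speed=80,until_force=6),fmt(S()["ee_pos"]))
    bot.move_gripper(10,25); print("grip",fmt(S()["grip_width"]))
    bot.servo_line((*k,200)); print("held",fmt(S()["grip_width"]),fmt(S()["ft_force"]))
    bot.move_to((*b,205),down(0)); bot.servo_line((*b,180),speed=80)
    print("home",bot.servo_line((*b,136),speed=25,until_force=5),fmt(S()["ee_pos"]),fmt(S()["ft_force"]))
    bot.move_gripper(45); bot.servo_line((*b,220)); print(S()["clock"])
E
python3 - <<'E'
from h import *
stopper((434.5,77),(624.6,118.2))
bot.move_to((624,73,300),down(0)); bot.dwell(.2); c,s=shot("wrist"); pickle.dump((c,s),open("b2.pkl","wb"))
W=cloud(c,s); m=(np.hypot(W[...,0]-624.6,W[...,1]-118)<15)&(W[...,2]>130); print(m.sum(),W[m].mean(0),W[m].max(0)-W[m].min(0),np.percentile(W[m][:,2],[5,50,95]))
i=c["image"][30:280,220:420]; cv2.imwrite("pics/b2.png",cv2.resize(i,(480,600)))
E
```

```text
hit False [434.8  77.   61.4]
grip 19.1
held 19.1 [ 0.6  1.  -1.1]
home True [624.6 118.2 140.5] [-0.4  0.1  5.5]
34.1583
516 [625.24113631 118.58640386 141.36377023] [18.58177622 19.20651392 11.28465613] [139.98180744 141.48008229 142.6839016 ]
```

View pics/b2.png

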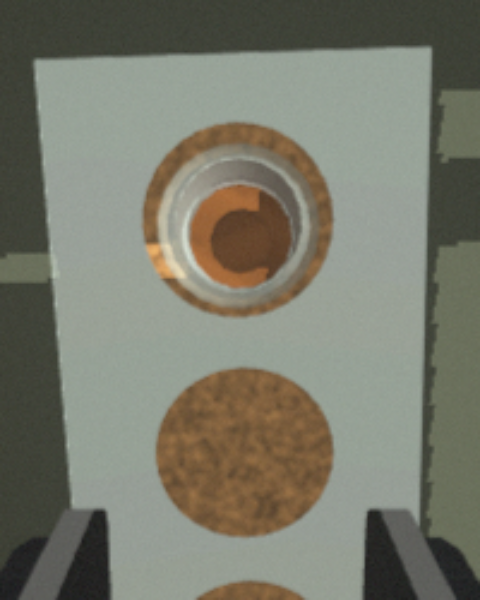

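```bash
python3 - <<'E'
from h import *
stopper((430,-41),(631.4,-113.5))
bot.move_to((631,-158,300),down(0)); bot.dwell(.2); c,s=shot("wrist"); pickle.dump((c,s),open("b3.pkl","wb"))
W=cloud(c,s); m=(np.hypot(W[...,0]-631.4,W[...,1]+114)<15)&(W[...,2]>130); print(m.sum(),W[m].mean(0),W[m].max(0)-W[m].min(0),np.percentile(W[m][:,2],[5,50,95]))
bot.move_to((476,365,280),down(0)); bot.dwell(.2); t,s=shot("wrist"); pickle.dump((t,s),open("t.pkl","wb"))
sc=bot.read_camera("scene"); pickle.dump(sc,open("sc1.pkl","wb"))
u,v=proj(t,[[476,418,55]],s)[0].astype(int); u0,v0=u-70,max(v-65,0); print(u0,v0)
a=cv2.resize(t["image"][v0:v0+130,u0:u0+140],(646,600),interpolation=cv2.INTER_CUBIC); cv2.imwrite("pics/t.png",a)
cv2.imwrite("pics/sc1.png",cv2.resize(sc["image"][120:330,180:460],(800,600),interpolation=cv2.INTER_CUBIC)); print(s["clock"])
E
```

```text
hit False [430.3 -41.   61.4]
grip 19.0
held 19.1 [-0.3  0.2  0.3]
home True [ 631.5 -113.5  140.6] [-1.1  1.   6.3]
42.4083
518 [ 632.18933235 -114.71144345  141.33230886] [18.68022886 19.67664883 13.2734111 ] [139.86110331 141.52065393 142.75053123]
247 51
45.2833
```

View pics/t.png

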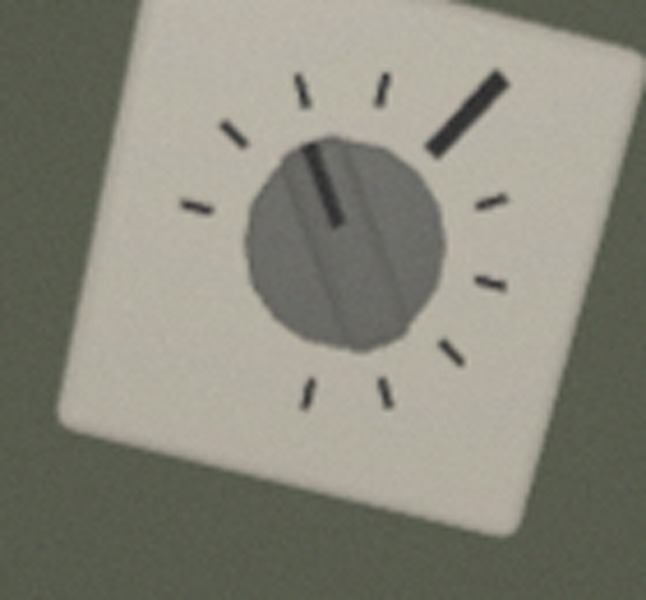

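View pics/sc1.png

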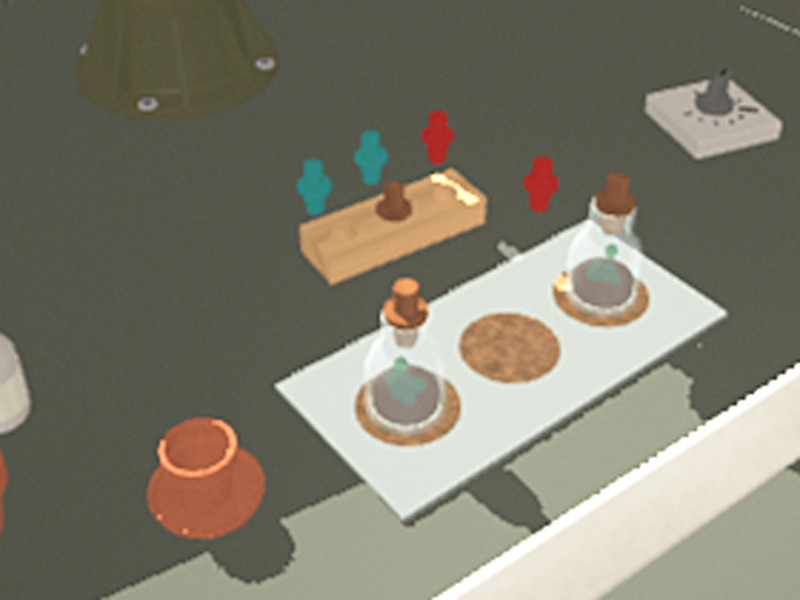

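```bash
python3 - <<'E'
from h import *
c,s=pickle.load(open("t.pkl","rb"))
P=lambda a,z: onz(c,(a[0]/4.615+247-.4,a[1]/4.615+51-.4),z,s)[:2]
C=P((344,243.5),24); print("C",C)
ang=lambda v: np.degrees(np.arctan2(v[1],v[0]))
for n,t in [("0",(197,207)),("30",(233,134)),("60",(303,91)),("90",(382,90)),("150",(492,201)),("180",(490,284)),("210",(452,353)),("240",(386,394)),("270",(307,394))]: print(n,ang(P(t,24)-C), (ang(P(t,24)-C)+float(n)+360)%360)
print("long",ang(P((502,76),24)-P((433,153),24)),ang(P((467,115),24)-C))
a,b=P((312,146),63),P((338,225),63); print("ptr",a,b,ang(a-b),ang(a-C))
print("edges",ang(P((287,165),63)-P((345,340),63)),ang(P((345,155),63)-P((407,310),63)))
for th in np.radians(np.arange(-180,181,15)):
    q=bot.ik((*C,51),down(th)); print(round(np.degrees(th)),None if q is None else round(q[5],2),end="; ")
E
```

```text
C [480.10430957 429.80041802]
0 166.42367917057726 166.42367917057732
30 136.33768900603417 166.33768900603422
60 105.56949774219034 165.56949774219038
90 75.65379890606911 165.65379890606914
150 15.426913810326157 165.42691381032614
180 -15.088129772466887 164.9118702275331
210 -44.44509653605831 165.55490346394163
240 -73.87038842496652 166.12961157503355
270 -104.25092820051402 165.74907179948605
long 47.17148856554637 45.24231702171571
ptr [473.4782688  448.27659592] [478.56150309 433.36736821] 108.8265795592036 109.7291617964832
edges 108.70145633738011 112.7754829918993
-180 -2.47; -165 None; -150 None; -135 None; -120 None; -105 2.51; -90 2.24; -75 1.98; -60 1.72; -45 1.46; -30 1.2; -15 0.94; 0 0.67; 15 0.41; 30 0.15; 45 -0.11; 60 -0.37; 75 -0.64; 90 -0.9; 105 -1.16; 120 -1.42; 135 -1.68; 150 -1.94; 165 -2.21; 180 -2.47;
```

```bash
python3 - <<'E'
from h import *
C=(480.1,429.3); a0=np.radians(19.5); a1=np.radians(-44.2)
bot.move_gripper(60); bot.move_to((*C,140),down(a0)); print(bot.servo_line((*C,53),speed=80,until_force=6),fmt(S()["ee_pos"]))
bot.move_gripper(8,30); print(fmt(S()["grip_width"]),fmt(S()["ft_force"]))
for a in np.linspace(a0,a1,4)[1:]: bot.move_to((*C,53),down(a))
print(fmt(S()["ft_force"]),fmt(S()["moment"])); bot.dwell(.3)
bot.move_gripper(60); bot.servo_line((*C,200)); 
bot.move_to((480,377,280),down(0)); bot.dwell(.2); t,s=shot("wrist"); pickle.dump((t,s),open("t2.pkl","wb"))
u,v=proj(t,[[480,430,50]],s)[0].astype(int); u0,v0=u-70,max(v-65,0); print(u0,v0)
cv2.imwrite("pics/t2.png",cv2.resize(t["image"][v0:v0+130,u0:u0+140],(646,600),interpolation=cv2.INTER_CUBIC))
sc=bot.read_camera("scene"); i0=pickle.load(open("sc1.pkl","rb"))
d=cv2.absdiff(sc["image"],i0["image"])[150:330,120:400].max(2); print("scene diff px",(d>60).sum()); print(s["clock"])
E
```

```text
False [480.3 429.5  53.6]
13.3 [-5.9 -2.7  6.1]
[-3.5 -2.9  5.7] [-0.5  0.7  0. ]
247 51
scene diff px 7
52.35
```

View pics/t2.png

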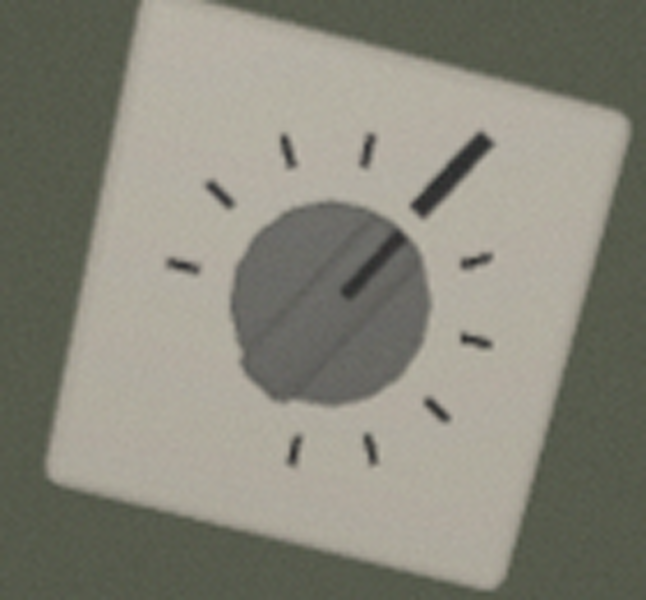

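```bash
python3 - <<'E'
from h import *
c,s=pickle.load(open("t2.pkl","rb"))
P=lambda a,z: onz(c,(a[0]/4.615+247-.4,a[1]/4.615+51-.4),z,s)[:2]
ang=lambda v: np.degrees(np.arctan2(v[1],v[0]))
C=P((330,303),24)
p,l=ang(P((402,237),63)-P((346,293),63)),ang(P((486,139),24)-P((419,211),24)); print(C,p,l,ang(P((402,237),63)-C),ang(P((453,174),24)-C))
if abs(p-45.8)<4: bot.finish_job(); print("finished",S()["clock"])
E
```

```text
[480.16856231 429.47128663] 44.22093637118769 46.271866973686656 44.61206266047956 45.559071082484024
the job is handed in; nothing more can be done
the job is handed in; nothing more can be done
```

The job is handed in, and my last checks show every part done, at about 52 s on the robot's clock.

- **Bottles found:** Only two bottles were there. I saw no third one, so its mat and one stopper stayed unused.
- **Pot:** It stands flat and centred in its saucer. The rim is level at about 58–60 mm, and its centre is within about 3 mm of the saucer's.
- **Bottles:** Each stands upright on its own mat, one about 0.3 mm and the other about 3 mm off centre, with about 11 mm allowed.
- **Stoppers:** Both are brown ones from the rack. I lowered each until it met resistance, and the knob tops read about 142 mm, which is what fully home should give.
- **Timer:** I turned it last. The pointer measures about 1° from the long mark (1–2° by the line's slope).
- **Nothing else moved:** The fixed camera's view of the shelf, pot, herb and plant food after the knob turn was practically the same as just before it. I did not compare the herb and plant food with their starting positions, but the arm never touched them.

One check disagreed: the left bottle was about 18 mm from my first estimate when I went to pick it up. It may have been knocked, or my first reading may have been off. I used the fresh close-up position. No check failed.

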